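# Zero the peak pointer and clip the gauge cover home

### The arm

A 6-joint arm with a two-finger parallel gripper is mounted at the origin on a cart in front of the work surface, level with it; the furniture and walls round the work are solid. World frame = base frame: x ahead of the robot, y to its left, z up, the work surface at z = 0. Lengths are in m, angles in rad, forces in N, time in s.
With the tool pointing down it reaches from about 0.275 to 0.85 m from the base axis. Payload 5.2 kg.
Tool frame: the origin (TCP) lies between the finger pads; the fingertips stand 25 mm ahead of it and the grasp point (between the pads) lies 6 mm ahead of it; z points along the fingers, y is the line along which they close (so a half turn about z gives the same grasp; the last joint's range is limited). The gripper opens to 85 mm and grips with 20 to 120 N. Pads are 22 mm wide; open, the fingers measure 114 mm over their backs; the gripper's body (76 mm by 85 mm) begins 54 mm behind the grasp point. The pads swing forward as they close: fully open they stand 13 mm farther back than shut.
Start: joints at [1.004, 0.259, 1.535, -0, 1.348, -0.203], TCP at [0.196, 0.514, 0.256] pointing down, gripper open.
Joint ranges: [-3.14, 3.14], [-0.91, 2.08], [0.19, 2.58], [-1.22, 4.36], [0.22, 2.71], [-3.12, 3.12]. Speed limits (rad/s): [2.57, 2.57, 3.14, 3.14, 3.14, 3.14].

### API

Orientations are given as a unit quaternion [w, x, y, z].
In Python, from cell import * gives the robot as it stands. Calls block until the motion is done:
- goto(position, orientation): joint-space move of the TCP to a pose.
- movel(position, attitude=None, vel=0.15, f_stop=None): straight line of the TCP; attitude=None keeps the orientation; vel is the mean speed in m/s. With f_stop (N) it stops when the force on the tool has changed by that much, and returns True; else False.
- goto_joints(angles): joint-space move.
- open_jaws() and clamp(force=None): open the fingers fully, or close them until they stop; force is the grip in N (None keeps the last).
- wait(seconds).
- solve_ik(position, orientation): joint angles nearest the present ones, or None.
- camera(name): name is "scene" or "top" or "wrist"; returns a dict with "color" (400x640x3 uint8, blue, green, red), "fx", "fy", "cx", "cy" (pixels), "world_from_camera" (4x4, takes a point from camera to world coordinates); the wrist camera has in their place "hand_eye" (4x4, takes a point from camera to tool coordinates, whose origin is the TCP and whose axes are the flange's). Camera axes: x right, y down, z forward; pixel columns grow to the right and rows downward; lengths in m; the calibration is good to about 2 mm. A picture is of the moment at which its call begins: read the wrist's pose just before it. There is no depth.
A pose or a line that the arm cannot do raises MotionError and nothing moves.
- finish_job(): hands the job in; it is judged then, once.
Readings, each from a call of its own:
- current_time(): time.
- current_qpos(): joint angles.
- current_joint_velocities(): joint speeds.
- current_effort(): joint torques, N m.
- current_position(): TCP position.
- current_tool_rot(): TCP orientation.
- current_force(): force on the tool from outside, world axes, zero at the start.
- current_moment(): the same for the moment, N m.
- current_opening(): opening from 0.0 (shut) to 1.0 (fully open).
- current_grasp_force(): force on a finger pad.
Only numpy, scipy, OpenCV 4.12 (cv2) and the standard library are available. Lean on these libraries where they do the work, as an engineer would, in place of code of your own. Each camera call takes 0.05 s, during which the arm holds its last target. There are 200 camera calls.

### The job

Get the filter test stand ready for its next run: turn the gauge's peak pointer by its bar knob back against the zero stop (counterclockwise seen from above), then fetch the round grey gauge cover with the clear window and push it straight down over the gauge until it clicks past the spring catches, and keep pressing firmly so that the rubber seal under it is well squeezed. Finish while still holding the cover pressed down like that, so that the new seal can bed in, and leave the beaker and the petri dish where they stand.

Things in the scene. Friction and masses are not known exactly. Their poses are not given: they have to be found in the camera images.
- test_stand: Fixed filter test stand: aluminium block, x -37 to 37, y -42 to 138 mm, top at z 40. Face-up pressure gauge at its -y end; steel filter holder 54 mm wide, up to 83 mm high, 98 mm along +y from the gauge. A low valve knob sticks out 28 mm in front (-x), fittings 26 mm out of both ends. Origin on the gauge's vertical axis at the worktop. Gauge case 61 mm across, up to z 62.
- seat (a point): Middle of the top of the unloaded soft rubber seal ring (59 mm across) on the gauge case, on the gauge axis, 68 mm above the worktop; z up. The clipped-on cover's origin lies here, or up to 3.5 mm lower when pressed.
- dial (a point): Middle of the white dial, on the gauge axis, 85 mm above the worktop: the top of a round steel neck 47 mm across that rises from the seal, its top edge bevelled to 43 mm. Four round steel spring catches stick out 3.8 mm of the neck, 8 mm above the seal, and yield inwards.
- seal (a joint): How far the rubber seal is squeezed down, in m: 0 unloaded, 0.0035 at its limit; it takes 4 N per mm. Under a clipped-on cover that nobody presses it stays below 0.001; about 10 N of pressing squeezes it by 2 to 3 mm.
- peak_knob (a joint): Angle of the peak pointer and its knob in rad: 0 against the zero stop, growing clockwise seen from above; it stays where it is left (friction about 0.03 N m). It starts between 0.6 and 1.6.
- knob_grip (a point): Centre of the peak pointer's black bar knob, on the gauge axis, 94 mm above the worktop; x runs along the bar to the pointer's tip (18.5 mm from the axis; a white line on the bar marks that end), z up. Bar 24 mm long (x), 9 thick (y), 14 high, free above the dial; fingertips may go to 3 mm above the dial. At zero the pointer stands 135 degrees counterclockwise from the stand's +x.
- cover: Loose clip-on gauge cover, about 60 g: round grey cup standing on its open rim, closed top with a clear window, 62 mm outside, 39.5 high. Origin: middle of the open rim, z up. Inside 56 mm wide; a lip 3 mm above the rim narrows it to 50.8. Any turn about its axis fits. Grip across it, fingertips 8 to 12 mm above the rim, so that they clear the case.
- cover_top (a point): Middle of the cover's top (the clear window), 39.5 mm above its rim. Set over the gauge, the cover first rests on the catches with its rim about 11 mm above the seal; 10 to 20 N pushes its lip over them (hardest 7 to 9 mm above the seal), then the force falls to nothing and from about 4 mm the catches pull the rim down to the seal.
- beaker: Glass beaker, 55 mm across, 70 mm high, standing loose; origin at the middle of its foot. A bystander.
- petri_0: Closed petri dish, 89 mm across, 15 mm high, lying loose; origin at the middle of its underside. A bystander.
There are look-alikes about, which are no part of the job. What is shaped like the test_stand but orange is not meant. Leave any green look-alike of the cover alone.

How it is judged:
By the outcome, as a careful person would: the job done as asked, in the order asked, and still so for the second after the job is handed in, while the arm keeps its last pose, push and grip.
It also fails if it takes over 66 s, if anything falls off the work surface, if the arm or the gripper's body presses on something with over 40 N, if the wrist force passes 120 N, or if a joint passes its speed limit or range.

## Working session

There is one attempt and no reset: what is moved stays moved. The work goes in short steps, each a Python script; the robot and the scene stay as the last script left them, time stands still between calls to the robot, and variables do not carry over. Pictures are saved under pics/ and viewed, at most 10 in all, crops included, and the job is handed in when it is done.

```bash
mkdir -p pics; ls
python3 - <<'E'
from cell import *
import cv2,pickle
for n in ("top","scene"):
    c=camera(n); cv2.imwrite(f"pics/{n}0.png",c["color"]); pickle.dump(c,open(f"pics/{n}0.pkl","wb"))
    print(n,c["fx"],c["cx"],c["cy"],c["world_from_camera"].round(3).tolist())
print(current_time(),current_tool_rot())
E
```

```text
pics
top 419.7551034452533 319.39445315115466 196.16251241554244 [[0.014, -0.998, 0.054, 0.463], [-1.0, -0.013, 0.003, -0.009], [-0.003, -0.054, -0.999, 1.135], [0.0, 0.0, 0.0, 1.0]]
scene 397.474736247786 316.58826758299693 195.75699108347558 [[0.831, -0.25, 0.497, 0.041], [-0.556, -0.406, 0.725, -0.71], [0.02, -0.879, -0.477, 0.55], [0.0, 0.0, 0.0, 1.0]]
0.1 [-3.03069851e-04  1.80909758e-01  9.83499375e-01 -7.40004187e-04]
```

View pics/top0.png

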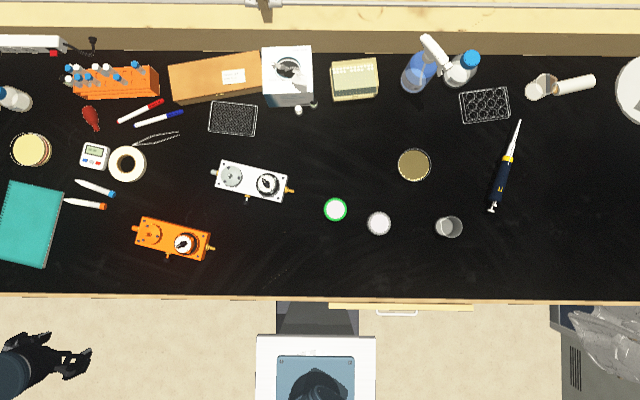

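View pics/scene0.png

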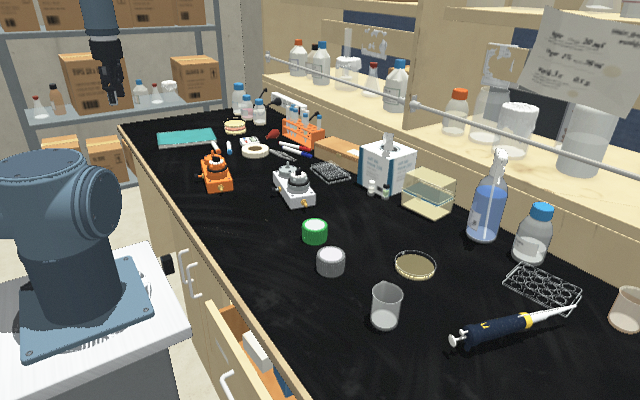

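The top view shows two stands: aluminium with its gauge at about (268,184) and orange at (185,243), so the aluminium one fits. It also shows two cups: grey at (378,223) and green-rimmed at (335,209), so the grey one is the cover. The beaker is at (449,227) and the petri dish at (414,165). I'll confirm with an enlarged crop and compute rough positions.

```bash
cat > h.py <<'E'
import numpy as np, cv2, pickle
from scipy.spatial.transform import Rotation as R
def ray(c,uv,z,T=None):
    T=c["world_from_camera"] if T is None else T
    d=T[:3,:3]@np.array([(uv[0]-c["cx"])/c["fx"],(uv[1]-c["cy"])/c["fy"],1.])
    return T[:3,3]+d*(z-T[2,3])/d[2]
def proj(c,p,T=None):
    T=c["world_from_camera"] if T is None else T
    q=T[:3,:3].T@(np.asarray(p)-T[:3,3]); return np.array([c["cx"]+c["fx"]*q[0]/q[2],c["cy"]+c["fy"]*q[1]/q[2]])
def tool(pos,q):
    T=np.eye(4);T[:3,:3]=R.from_quat(np.roll(q,-1)).as_matrix();T[:3,3]=pos;return T
def down(yaw):
    "tool z down; tool y (closing line) at angle yaw from world x"
    y=np.array([np.cos(yaw),np.sin(yaw),0]);z=np.array([0,0,-1.])
    return np.roll(R.from_matrix(np.c_[np.cross(y,z),y,z]).as_quat(),1)
E
python3 - <<'E'
from h import *
from cell import *
c=pickle.load(open("pics/top0.pkl","rb"))
for n,uv,z in (("gauge",(268,184),.085),("holder",(231,175),.083),("cover",(378,223),.0395),("green",(335,209),.0395),("beaker",(449,227),.03),("petri",(414,165),.01)): print(n,ray(c,uv,z).round(3))
im=c["color"]; cv2.imwrite("pics/crop0.png",cv2.resize(im[145:245,205:405],None,fx=4,fy=4,interpolation=cv2.INTER_CUBIC))
w=camera("wrist");print(w["hand_eye"].round(3),w["fx"],w["cx"],w["cy"])
E
```

```text
gauge [0.549 0.124 0.085]
holder [0.571 0.218 0.083]
cover [ 0.455 -0.159  0.04 ]
green [ 0.49  -0.047  0.04 ]
beaker [ 0.447 -0.346  0.03 ]
petri [ 0.612 -0.259  0.01 ]
[[ 0.    -0.957 -0.289  0.074]
 [ 1.     0.     0.    -0.001]
 [-0.    -0.289  0.957 -0.116]
 [ 0.     0.     0.     1.   ]] 350.93803756222286 321.50223489271383 196.093356865263
```

View pics/crop0.png

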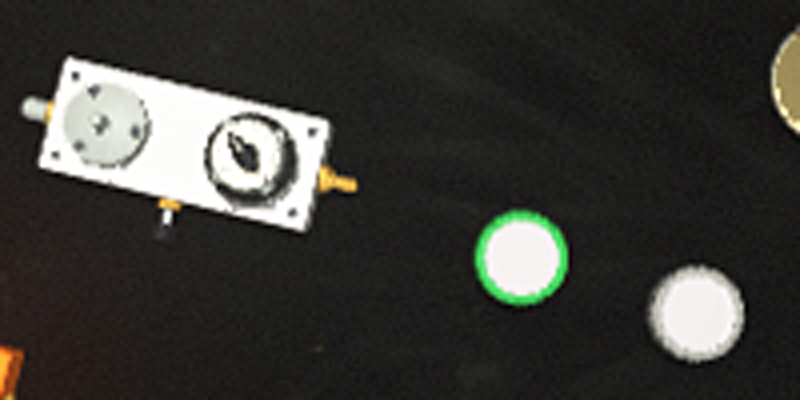

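The crop confirms it: the aluminium stand's gauge dial is at full-image (266.3,183.7) with the pointer towards the upper left, about 50° in world yaw. The cover is the all-grey cup at (379.2,223.2), and the green-rimmed one stays put. Next is a wrist view of the gauge.

Run:
```python
from h import *
from cell import *
p=[0.549,0.124,0.235]
print(current_qpos())
for d in (-39,141,-39+70,141+70):
    q=solve_ik(p,down(np.deg2rad(d))); print(d,None if q is None else np.round(q,2))
qs=[(abs(q[5]),d) for d in (-39,141) for q in [solve_ik(p,down(np.deg2rad(d)))] if q is not None]
# prefer yaw whose +70deg end is also in range
ok=[d for d in (-39,141) if solve_ik(p,down(np.deg2rad(d))) is not None and solve_ik(p,down(np.deg2rad(d+75))) is not None and abs(solve_ik(p,down(np.deg2rad(d)))[5]-solve_ik(p,down(np.deg2rad(d+75)))[5])<2]
d=ok[0]; print("using",d)
goto(p,down(np.deg2rad(d))); wait(.3)
T=tool(current_position(),current_tool_rot()); w=camera("wrist"); w["T"]=T@w["hand_eye"]
pickle.dump(w,open("pics/w1.pkl","wb")); cv2.imwrite("pics/w1.png",w["color"])
print(proj(w,[.549,.124,.085],w["T"]),current_time(),current_position(),current_qpos())
```

```text
[ 1.00421953e+00  2.59171513e-01  1.53580071e+00 -3.08991395e-05
  1.34798865e+00 -2.02834588e-01]
-39 [ 0.02  0.3   1.54 -0.    1.31  0.7 ]
141 [ 0.02  0.3   1.54 -0.    1.31 -2.44]
31 [ 0.02  0.3   1.54 -0.    1.31 -0.52]
211 [ 0.02  0.3   1.54 -0.    1.31  2.62]
using -39
[322.440772   187.43794172] 2.4083 [0.54887681 0.12447893 0.23504467] [2.48363689e-02 2.96329302e-01 1.53673043e+00 3.09195385e-05
 1.30847474e+00 7.04616895e-01]
```

View pics/w1.png

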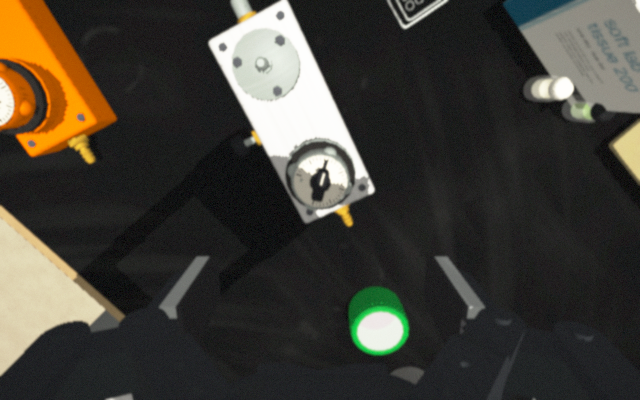

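The wrist view shows the stand's gauge at about (320,178), within 10 px of the prediction (322,187), with the pointer towards the upper part of the image. I'll enlarge it.

Run:
```python
from h import *
w=pickle.load(open("pics/w1.pkl","rb"))
cv2.imwrite("pics/w1c.png",cv2.resize(w["color"][130:225,270:390],None,fx=6,fy=6,interpolation=cv2.INTER_CUBIC))
```

```text
(no output)
```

View pics/w1c.png

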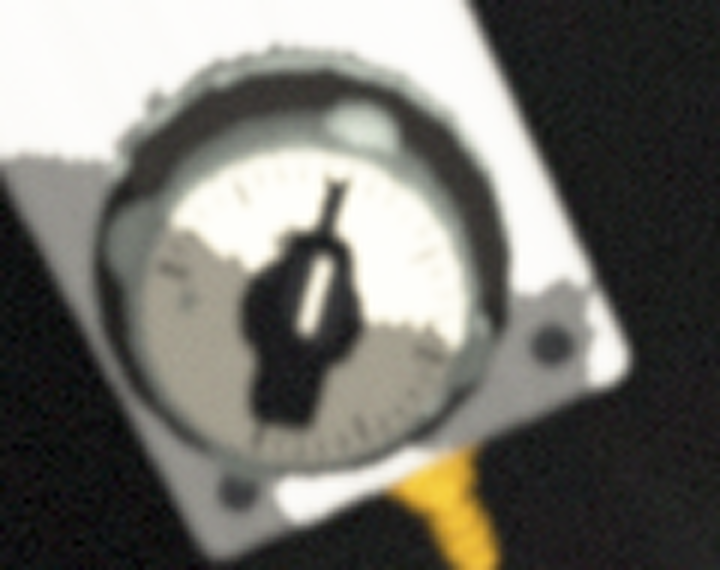

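Run:
```python
from h import *
w=pickle.load(open("pics/w1.pkl","rb")); T=w["T"]; c=pickle.load(open("pics/top0.pkl","rb"))
f=lambda x,y:((x+.5)/6-.5+270,(y+.5)/6-.5+130)
g=ray(w,f(306,306),.085,T); tip=ray(w,f(335,182),.087,T); a=ray(w,f(310,332),.101,T);b=ray(w,f(325,255),.101,T)
print("dial wrist",g,"top",ray(c,(266.2,183.7),.085))
ang=lambda v:np.degrees(np.arctan2(v[1],v[0]))
print("pointer",ang(tip-g),np.linalg.norm(tip-g),"line",ang(b-a))
# refine with circle: dial edge points
print("edges",[ray(w,f(*p),.085,T).round(4) for p in((140,306),(472,306),(306,145),(306,468))])
# stand edges: right long edge crop (470,0)-(600,300), z .04
e=ang(ray(w,f(470,2),.04,T)-ray(w,f(588,280),.04,T)); print("stand +y dir",e)
print("line",ang(ray(w,(220,43),.04,T)-ray(w,(270,150),.04,T)), "cover top",ray(c,(378.7,222.8),.0395))
```

```text
dial wrist [0.55135317 0.12923057 0.085     ] top [0.54955739 0.12833238 0.085     ]
pointer 38.621996553895464 0.01724789711259031 line 40.410504866516476
edges [array([0.5345, 0.1428, 0.085 ]), array([0.5682, 0.1157, 0.085 ]), array([0.5646, 0.1456, 0.085 ]), array([0.5374, 0.1119, 0.085 ])]
stand +y dir 75.37307005592017
line 74.00611828776289 cover top [ 0.45512443 -0.160752    0.0395    ]
```

Run:
```python
from h import *
from cell import *
g=np.array([.551,.129]); q=down(np.deg2rad(39.5-90))
goto([*g,.16],q); movel([*g,.115],vel=.1)
f0=current_force(); clamp(20); m0=current_moment()
print("grip",current_opening(),current_grasp_force(),(current_force()-f0).round(2),m0.round(3),current_position().round(4))
q0=np.array(current_qpos())
def turn(deg):
    j=q0.copy(); j[5]-=np.deg2rad(deg); goto_joints(j)
turn(35); print((current_force()-f0).round(2),(current_moment()-m0).round(3)); turn(70)
d=70
while d<94:
    m=current_moment()-m0; print(d,m.round(3),(current_force()-f0).round(1))
    if abs(m[2])>.12: break
    d+=2; turn(d)
print(current_time(),current_tool_rot())
w=camera("wrist"); w["T"]=tool(current_position(),current_tool_rot())@w["hand_eye"]; pickle.dump(w,open("pics/w2.pkl","wb"))
```

```text
grip 0.09781632103754806 23.245632648468018 [-0.91 -0.55  0.83] [0.051 0.223 0.003] [0.5508 0.1291 0.1152]
[-0.16 -0.55 -0.08] [-0.024 -0.113  0.032]
70 [-0.1   -0.254  0.023] [ 0.1 -1.4 -1. ]
72 [-0.149 -0.265  0.026] [-0.  -0.2 -0.4]
74 [-0.188 -0.326  0.053] [ 0.8 -0.5 -1.1]
76 [-0.192 -0.352  0.064] [ 0.8 -0.6  0.6]
78 [-0.221 -0.411  0.028] [ 0.8 -1.5 -0.9]
80 [-0.189 -0.463  0.009] [ 1.3 -1.2 -1.4]
82 [-0.217 -0.534  0.02 ] [ 2.3 -0.8 -0.9]
84 [-0.223 -0.519 -0.223] [ 1.7 -1.7 -0.1]
7.1083 [-6.87630848e-05  4.74089820e-01  8.80476482e-01  5.33623597e-05]
```

The stop was reached: the moment jumps to -0.22 N m at 84°, against 81.5° predicted. I'll release, check the pointer, then look at the cover.

Run:
```python
from h import *
from cell import *
open_jaws(); p=current_position(); movel([p[0],p[1],.20],vel=.15); wait(.1)
T=tool(current_position(),current_tool_rot()); a=camera("wrist"); a["T"]=T@a["hand_eye"]; pickle.dump(a,open("pics/w3.pkl","wb"))
goto([.455,-.161,.20],down(np.deg2rad(-14))); wait(.3)
T=tool(current_position(),current_tool_rot()); b=camera("wrist"); b["T"]=T@b["hand_eye"]; pickle.dump(b,open("pics/w4.pkl","wb"))
def crop(w,p,s):
    u,v=proj(w,p,w["T"]).round().astype(int); x0,y0=max(u-s,0),max(v-s,0)
    print(x0,y0); return cv2.resize(w["color"][y0:y0+2*s,x0:x0+2*s],(400,400),interpolation=cv2.INTER_CUBIC)
cv2.imwrite("pics/w34.png",np.hstack([crop(a,[.551,.129,.085],50),crop(b,[.455,-.161,.02],80)]))
print(current_time(),current_qpos())
```

```text
274 153
242 99
10.2667 [-5.70340171e-01  1.86068188e-01  1.77500070e+00  6.66790258e-05
  1.18056989e+00 -3.27445356e-01]
```

View pics/w34.png

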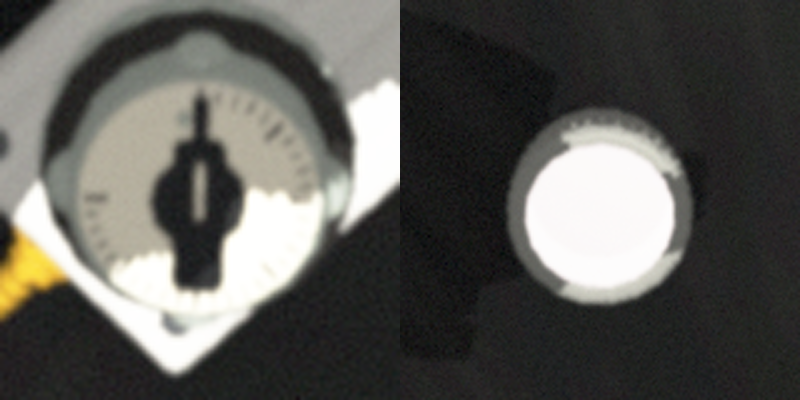

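Left: the pointer stands at about 12 o'clock in the crop, with the dial centred at crop (201,200). Right: the grey cover is upright, with its window centred at crop (200,216). Now to compute positions.

Run:
```python
from h import *
a,b=(pickle.load(open(f"pics/{n}.pkl","rb")) for n in("w3","w4"))
f=lambda x,y:((x+.5)/4-.5+274,(y+.5)/4-.5+153); h=lambda x,y:((x+.5)/2.5-.5+242,(y+.5)/2.5-.5+99)
A=lambda p,z:ray(a,f(*p),z,a["T"]); B=lambda p,z:ray(b,h(*p),z,b["T"])
g=A((201.5,200),.085); ang=lambda v:np.degrees(np.arctan2(v[1],v[0]))
print("dial",g,"pointer",ang(A((202,95),.086)-g),"line",ang(A((199,163),.101)-A((200,218),.101)))
print("stand +y",ang(A((352,230),.04)-A((176,375),.04)))
print("cover",B((200.5,216),.0395),[B(p,.0395).round(4) for p in((125,216),(276,216),(200,142),(200,290))])
# whole-cover silhouette: sample model silhouette vs. centre
print("silhouette l/r",B((107,215),.03),B((292,215),.03))
```

```text
dial [0.55042772 0.12926707 0.085     ] pointer 123.39837967458105 line 124.60953705826951
stand +y 75.41663255702149
cover [ 0.45483243 -0.16122102  0.0395    ] [array([ 0.431 , -0.1553,  0.0395]), array([ 0.4787, -0.1671,  0.0395]), array([ 0.4605, -0.1376,  0.0395]), array([ 0.4485, -0.186 ,  0.0395])]
silhouette l/r [ 0.42374358 -0.15579623  0.03      ] [ 0.48424757 -0.17074852  0.03      ]
```

Dial measured twice at (0.5507, 0.1292), and the pointer stands at about 124° against 121° expected, so it is at zero. Cover is at (0.4548, -0.1612), window 49 mm wide. I'll probe the table with the open fingertips and then grip 10 mm above the rim.

Run:
```python
from h import *
from cell import *
p=np.array([.4548,-.1612])
movel([*p,.04],vel=.12); print(movel([*p,.004],vel=.025,f_stop=4)); z=current_position()[2]; print("touch z",z,current_force())
# open tip is z ahead of TCP; tips move ~7.5mm forward closing to 62 mm
movel([*p,z+.0075+.010],vel=.05); clamp(100); wait(.2)
print(current_opening(),current_grasp_force(),current_position(),current_force())
x=current_position(); movel([x[0],x[1],x[2]+.1],vel=.12); wait(.1)
print(current_opening(),current_grasp_force(),current_force(),current_time())
w=camera("wrist"); w["T"]=tool(current_position(),current_tool_rot())@w["hand_eye"]; pickle.dump(w,open("pics/w5.pkl","wb"))
s=camera("scene"); cv2.imwrite("pics/g5.png",np.hstack([cv2.resize(w["color"][100:400,120:520],None,fx=1,fy=1),cv2.resize(s["color"][150:300,230:430],None,fx=2,fy=2)]))
```

```text
True
touch z 0.011843501590211407 [-1.44774485 -0.15478808  6.23957755]
0.691146507768136 106.55982993543148 [ 0.45468975 -0.16115388  0.02988782] [-2.94997571  1.41095606  8.97446707]
0.6942139400121315 107.15864069759846 [-0.40003388 -0.26865823 -1.68499736] 14.9667
```

View pics/g5.png

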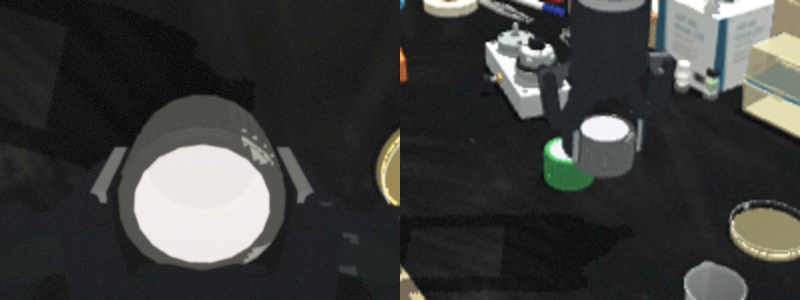

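The cover hangs level and centred in the jaws, window centre at wrist pixel (322,304), with the scene otherwise untouched. I'll check the offset in the hand, then go over the gauge and press down in guarded steps.

Run:
```python
from h import *
from cell import *
w=pickle.load(open("pics/w5.pkl","rb")); x=current_position()
o=(ray(w,(322,304.5),x[2]+.0096,w["T"])-x)[:2]; print("in-hand offset",o, [ (ray(w,u,x[2]+.0096,w["T"])-x)[:2].round(4) for u in ((254,304),(390,304),(322,246),(322,363))])
o=o if np.linalg.norm(o)<.002 else o*0
g=np.array([.5507,.1292])-o; q=down(np.deg2rad(-14))
movel([x[0],x[1],.19],vel=.15); goto([*g,.17],q); movel([*g,.125],vel=.1); wait(.3)
f0=current_force(); m0=current_moment(); print("base",f0,current_opening())
print(movel([*g,.100],vel=.02,f_stop=5)); print("contact TCP z",current_position(),"rim",current_position()[2]-.0299,(current_force()-f0).round(2),(current_moment()-m0).round(3),current_time())
np.save("f0.npy",np.r_[f0,m0,g])
```

```text
in-hand offset [-0.00020897  0.0015807 ] [array([-0.0231,  0.0074]), array([ 0.0228, -0.0039]), array([0.0051, 0.0231]), array([-0.0062, -0.0225])]
base [-0.83908657 -0.16032401 -0.62701591] 0.6952458246875991
True
contact TCP z [0.55076603 0.12811752 0.10851443] rim 0.07861442742937982 [1.72 2.78 1.57] [ 0.478 -0.134  0.022] 18.5
```

Contact came with the rim at 0.0786, as expected on the catches. The gauge pushes the cover slightly towards +y, so I'll shift it by +0.8 mm and push in small steps while logging the force.

Run:
```python
from h import *
from cell import *
d=np.load("f0.npy"); f0=d[:3]; g=d[6:]+[.0003,.0008]
z=.1085; clicked=False; peak=0
while z>.0935:
    z-=.001; movel([*g,z],vel=.02); wait(.15); f=current_force()-f0; a=current_position(); peak=max(peak,f[2])
    print(round((z-.0299-.068)*1e3,1),"act",((a-[*g,.0979])*1e3).round(1),f.round(1),round(current_opening(),3))
    if a[2]<.1029 and f[2]>11 or f[2]>32 or np.hypot(*f[:2])>15: break
print(current_time())
```

```text
9.6 act [0.2 0.4 9.9] [-0.1  4.1  5.7] 0.696
8.6 act [0.2 0.3 9.2] [-1.5  3.8  8.9] 0.696
7.6 act [0.3 0.3 8.2] [-0.2  3.4  8.4] 0.69
6.6 act [0.4 0.2 7.1] [0.5 2.8 7.6] 0.692
5.6 act [0.3 0.1 5.7] [1.7 4.1 5.1] 0.692
4.6 act [-0.1 -0.1  4.1] [ 3.   2.4 -0.9] 0.698
3.6 act [-0.2 -0.   3. ] [ 4.3  3.5 -5.5] 0.694
2.6 act [-0.4  0.   2.2] [ 1.7  4.  -6.5] 0.691
1.6 act [-0.3  0.2  1.5] [ 1.6  4.8 -6.1] 0.693
0.6 act [-0.   0.   0.5] [ 0.8  5.6 -4.6] 0.691
-0.4 act [-0.  -0.2 -0.2] [ 0.6  2.6 -0.4] 0.696
-1.4 act [-0.  -0.2 -1.2] [-2.   1.7  3.8] 0.696
-2.4 act [ 0.  -0.2 -1.9] [-1.8  0.4  5.9] 0.691
-3.4 act [ 0.  -0.2 -2.6] [-3.   1.2  8.2] 0.692
-4.4 act [-0.  -0.2 -3.3] [-5.3  0.9 10.7] 0.697
24.5
```

Run:
```python
from h import *
from cell import *
d=np.load("f0.npy"); f0=d[:3]; g=d[6:]+[.0003,.0008]
movel([*g,.0929],vel=.02)
for _ in range(3): wait(.3); print((current_force()-f0).round(1),((current_position()-[*g,.0979])*1e3).round(2),current_grasp_force().round(1))
w=camera("wrist"); s=camera("scene"); t=camera("top")
cv2.imwrite("pics/fin.png",np.hstack([cv2.resize(s["color"][130:330,240:440],(400,400)),cv2.resize(t["color"][120:320,200:480],(400,286))[:286].repeat(1,0) if 0 else cv2.copyMakeBorder(cv2.resize(t["color"][120:260,200:480],(400,200)),0,200,0,0,cv2.BORDER_CONSTANT)]))
for n,uv in (("beaker",(449,227)),("petri",(414,165))):
    a=pickle.load(open("pics/top0.pkl","rb"))["color"]; u,v=uv; sl=np.s_[v-25:v+25,u-25:u+25]; print(n,cv2.absdiff(a[sl],t["color"][sl]).mean())
print(current_time())
```

```text
Traceback (most recent call last):
AttributeError: 'float' object has no attribute 'round'
```

Run:
```python
from h import *
from cell import *
d=np.load("f0.npy"); f0=d[:3]; g=d[6:]+[.0003,.0008]
for _ in range(3): wait(.3); print((current_force()-f0).round(1),((current_position()-[*g,.0979])*1e3).round(2),current_grasp_force())
s=camera("scene"); t=camera("top"); w=camera("wrist")
cv2.imwrite("pics/fin.png",np.hstack([cv2.resize(s["color"][130:230,230:330],(400,400)),cv2.resize(w["color"][:,120:520],(400,400))]))
a=pickle.load(open("pics/top0.pkl","rb"))["color"]
for n,(u,v) in (("beaker",(449,227)),("petri",(414,165))):
    sl=np.s_[v-25:v+25,u-25:u+25]; print(n,cv2.absdiff(a[sl],t["color"][sl]).mean())
print(current_time())
```

```text
[-5.3 -0.1 11.7] [ 0.03 -0.18 -3.54] 110.43283749371767
[-5.3  0.7 13.7] [ 0.03 -0.18 -3.53] 110.432716794312
[-5.7  1.2 13.6] [ 0.02 -0.17 -3.55] 110.43277814984322
beaker 3.9133333333333336
petri 4.3352
26.1
```

View pics/fin.png

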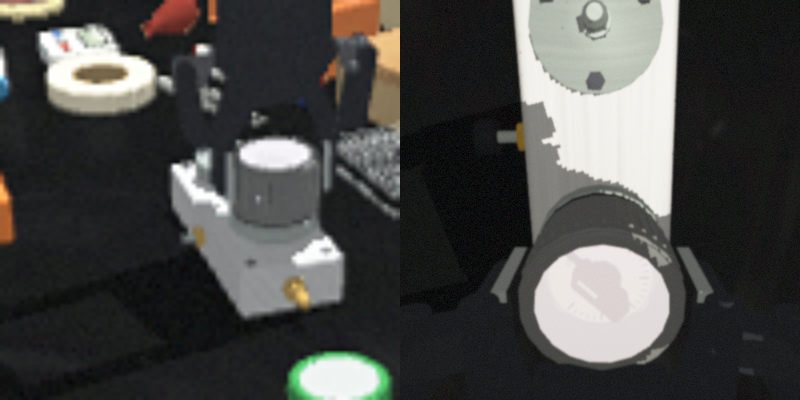

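The cover sits level on the seal, pressed with about 13 N. Through the window the pointer still stands at upper left (zero), and the beaker and petri dish are unchanged.

```bash
python3 -c "
from cell import *
print(finish_job())"
```

```text
the job is handed in; nothing more can be done
None
```

The job is handed in at about 26 s: the peak pointer is back against its zero stop, the grey cover is clicked onto the gauge and still held down with about 13 N (seal squeezed roughly 3 mm or more), and the beaker and petri dish were not moved.

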